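# Lock the clamp pin of a core holder with a spring cotter

## Robot

A 6-joint arm with a two-finger parallel gripper is mounted at the origin on a cart in front of the work surface, level with it; the furniture and walls round the work are solid. World frame = base frame: x ahead of the robot, y to its left, z up, the work surface at z = 0. Lengths are in m, angles in rad, forces in N, time in s.
With the tool pointing down it reaches from about 0.375 to 0.9 m from the base axis. Payload 3.1 kg.
Tool frame: the origin (TCP) lies at the centre of the arm's flange, where the gripper is bolted on; the fingertips stand 182 mm ahead of it and the grasp point (between the pads) lies 164 mm ahead of it; z points along the fingers, y is the line along which they close (so a half turn about z gives the same grasp; the last joint's range is limited). The gripper opens to 87 mm and grips with 3 to 60 N. Pads are 19 mm wide; open, the fingers measure 117 mm over their backs; the gripper's body (75 mm by 190 mm) begins 51 mm behind the grasp point.
Start: joints at [0.961, 0.527, 1.433, -0, 1.181, -0.178], TCP at [0.262, 0.568, 0.405] pointing down, gripper open.
Joint ranges: [-3.08, 3.08], [-0.75, 2.2], [0.22, 2.44], [-1.43, 4.57], [0, 2.65], [-2.85, 2.85]. Speed limits (rad/s): [2.79, 2.79, 3.14, 3.14, 3.14, 3.14].

## Interface

Orientations are given as a unit quaternion [x, y, z, w].
In Python, from rig import * gives the robot as it stands.
- The arm moves only by the tool move_arm, never from a script. Its argument "commands" is a list that holds one entry, the list of rows, each a list of 6 numbers: the shift along the tool's x, y, z in units of 40 mm (1.0 is 40 mm), then the turn, a rotation vector about the tool's x, y, z in rad. A call has 1 to 12 rows; each row is the pose to reach, as a shift and turn from the pose commanded when the call began, along the tool's axes at that moment; what a row does not reach only later rows make up. A row lasts 1/8 s, in which the tool goes at most 62.5 mm and 10.7 degrees, less where a joint would pass 70% of its speed; a pose out of reach is approached as far as the arm can. A call with a gripper value outside its range is refused whole. "claw" is the closure, from -1 (fully open) to 1 (shut), so that 0 is half open, set as the call begins (left out, the last holds). The fingers move at their own pace and stop on an object; "squeeze" is the grip in N (left out, the last holds). Time passes only in rows, so rows that repeat a pose let the fingers close. It gives the time, the measured TCP pose, the force, the opening and the grip force at its end, in the units of the state.
- get_obs(): the state, without advancing time (a new reading comes with each control period).
- camera(name): name is "scene" or "top"; returns a dict with "pixels" (384x512x3 uint8, blue, green, red), "range_z" (384x512 float32, m along the optical axis (not along the pixel's ray), 0 where there is no reading), "camera_matrix" (3x3 intrinsics, pixels), "D" ([k1, k2, p1, p2, k3] as OpenCV has them; the pictures are not rectified), "extrinsics" (4x4, takes a point from world to camera coordinates). Camera axes: x right, y up, looking along -z (the intrinsics and any distortion apply to the point x, -y, -z); pixel columns grow to the right and rows downward; lengths in m; the calibration is good to about 2 mm. A picture is of the moment at which its call begins.
- hand_in(): hands the job in; it is judged then, once.
The state is a dict: "time": time; "q": joint angles; "joint_velocities": joint speeds; "joint_torque": joint torques, N m; "position": TCP position; "tool_rot": TCP orientation; "ft_force": force on the tool from outside, world axes, zero at the start; "moment": the same for the moment, N m; "grip_width": finger opening in m; "grip_force": force on a finger pad.
Only numpy, scipy, OpenCV 4.12 (cv2) and the standard library are available. Lean on these libraries where they do the work, as an engineer would, in place of code of your own. Each camera call takes 0.05 s, during which the arm holds its last target. There are 200 camera calls.

## Task

Lock the core holder's clamp: push the straight leg of the spring cotter through the cross hole of the holder's upright pin, until the bow snaps over the pin and the leg's collar is up against it, then let go. Leave the cotter sprung onto the pin and do not shift the jar or the tin.

Things in the scene. Friction and masses are not known exactly. Their poses are not given: they have to be found in the camera images.
- holder: Fixed core holder: grey base plate (x -32 to 192, y -55 to 55, 12 mm thick) with an asphalt slice (99 mm wide, centred x 80) under an aluminium clamp bar, 36 mm wide, top 54 mm above the table. Origin: on the table, on the axis of the upright steel pin through the bar's near end. x runs along the bar from the pin to a stud with a nut (x 160, 80 mm high); z is up.
- pin_axis (a point): Point on the pin's axis, 56 mm above the table, NOT at the hole; axes as the holder's. The pin is 26 mm thick, rigid, above a dark 33 mm sleeve. Its level cross hole, 11 x 11 mm, runs through along y; enter either end, bow on either side. Hole centre: 68 to 96 mm above the table (varies, not reported), always 34 mm below the pin's flat top (20 mm across): feel for the top, or look.
- cotter: Loose spring cotter (hairpin, 135 mm long, about 0.15 kg), flat on the table at first. Origin: under the middle of its black plastic grip, 50 long (x) x 34 wide (y) x 20 mm high; grasp it across y. Leg and bow are 8 mm round steel wire leaving the grip's front (x 25), centre lines at z 4. The straight leg runs along +x at y -9 to its bevelled end at x 110; the bow lies at the +y side.
- cotter_seat (a point): Point on the leg's centre line, 70 mm ahead of the grip's middle (axes as the cotter's), that comes to the pin's axis when home. A collar (17 mm) on the leg, front face 14.5 mm behind this point, then stops against the pin (play 1.5 mm). The leg's end is 40 mm ahead of this point, and the bow's flared end 28 mm ahead, its wire centre 20 mm to the +y side of the leg.
- cotter_bow (a joint): Angle (rad) by which the bow is sprung outward: 0 free, 0.05 to 0.09 as its throat passes the widest part of the pin, about 0.01 when home. Springing it over takes a push along the leg of about 10 N (5 to 20 N with friction), starting 25 mm before home; near home the bow drops in behind the pin.
- jar: Small clear screw-top jar of stones, 51 mm across and 72 mm high, a bystander; origin under its centre.
- tin: Small round lidded metal tin, 66 mm across and 44 mm high, a bystander; origin under its centre.
Things that resemble listed ones, but are neither listed nor needed, are in the scene too. What is shaped like the cotter but blue or purple is not meant.

How it is judged:
By the outcome, as a careful person would: the job done as asked, in the order asked, and still so for the second after the job is handed in, with the robot touching nothing.
It also fails if it takes over 58 s, if anything falls off the work surface, if the arm or the gripper's body presses on something with over 40 N, if the wrist force passes 120 N, or if a joint passes its speed limit or range.

## Working session

There is one attempt and no reset: what is moved stays moved. The work goes in short steps, Python scripts to look and compute and a tool call to move; the robot and the scene stay as the last step left them, time stands still between calls to the robot, and variables do not carry over. Pictures are saved under pics/ and viewed, at most 10 in all, crops included, and the job is handed in when it is done.

Besides the shell and the picture viewer there is one more tool, called after "Call:" as name([rows], argument=value, ...), one row to a line, values as JSON. move_arm: Moves the arm, as the interface text tells. Its arguments: {"type":"object","properties":{"commands":{"type":"array","items":{"type":"array","items":{"type":"array","items":{"type":"number"}}}},"claw":{"type":"number"},"squeeze":{"type":"number"}},"required":["commands"]}

```bash
mkdir -p pics
cat > h.py <<'E'
from rig import *
import numpy as np, cv2, pickle
def snap(n,tag):
    c=camera(n); cv2.imwrite(f'pics/{tag}.png',c['pixels']); pickle.dump(dict(c),open(f'{tag}.pkl','wb')); return c
def load(tag): return pickle.load(open(f'{tag}.pkl','rb'))
def ray(c,uv):
    uv=np.array(uv,float).reshape(-1,1,2)
    n=cv2.undistortPoints(uv,np.array(c['camera_matrix']),np.array(c['D'])).reshape(-1,2)
    E=np.array(c['extrinsics']); d=np.c_[n[:,0],-n[:,1],-np.ones(len(n))]
    return -E[:3,:3].T@E[:3,3], d@E[:3,:3]
def plane(c,uv,z):
    o,d=ray(c,uv); return o+d*((z-o[2])/d[:,2])[:,None]
def depth(c,uv):
    o,d=ray(c,uv); r=np.array([c['range_z'][int(v),int(u)] for u,v in np.array(uv).reshape(-1,2)]); return o+d*r[:,None]
def cloud(c):
    h,w=c['range_z'].shape; g=np.stack(np.meshgrid(np.arange(w),np.arange(h)),-1).reshape(-1,2)
    o,d=ray(c,g); r=c['range_z'].reshape(-1,1); P=o+d*r; P[r[:,0]==0]=np.nan; return P.reshape(h,w,3)
def proj(c,P):
    E=np.array(c['extrinsics']); p=np.atleast_2d(P)@E[:3,:3].T+E[:3,3]; p=p*[1,-1,-1]
    return cv2.projectPoints(p,np.zeros(3),np.zeros(3),np.array(c['camera_matrix']),np.array(c['D']))[0].reshape(-1,2)
E
python3 - <<'E'
from h import *
for n in ['scene','top']:
    c=snap(n,n+'0'); 
    E=np.array(c['extrinsics']); print(n,-E[:3,:3].T@E[:3,3],(c['range_z']>0).mean(),c['camera_matrix'][0][0],c['D'])
a=cv2.imread('pics/scene0.png');b=cv2.imread('pics/top0.png')
o=get_obs();print(o['position'],o['tool_rot'],o['grip_width'],o['ft_force'])
E
```

```text
scene [ 0.10168971 -0.65452204  0.50005526] 0.8645579020182291 376.7018834617852 [0.00169834 0.         0.         0.         0.        ]
top [0.4247524  0.05379677 1.06870235] 0.9958953857421875 414.24488797375017 [-0.09374773  0.          0.          0.          0.        ]
[0.26135211 0.5673923  0.40385166] [ 2.14212270e-01  9.76786625e-01 -9.25758327e-04 -3.68713585e-04] 0.08728789810969148 [ 0.65176612 -0.03040768 -0.70979817]
```

View pics/scene0.png

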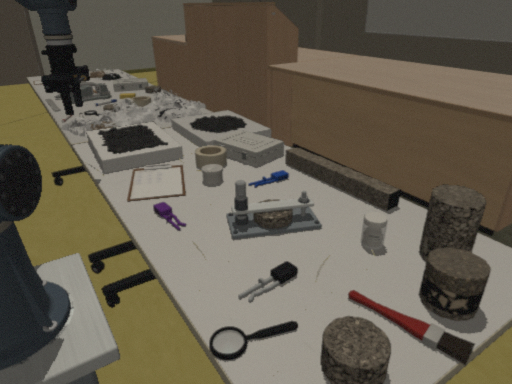

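View pics/top0.png

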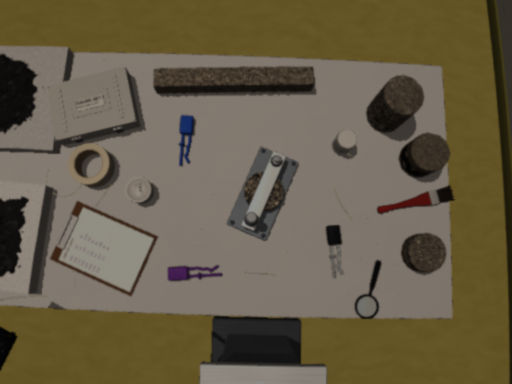

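The scene view shows the black-gripped cotter at about (284,272), a purple one at (163,210) and a blue one at (279,178). In the top view they are at (334,235), (178,273) and (186,125). Only the black one fits the description. The pin is at scene (240,195) and top (251,218). The tin is at top (139,190) and the jar at (346,140). I'll confirm the cotter with an enlarged crop.

Run:
```python
from h import *
t=load('top0');s=load('scene0')
a=cv2.resize(t['pixels'][215:290,310:360],None,fx=7,fy=7,interpolation=cv2.INTER_CUBIC)
b=cv2.resize(s['pixels'][255:307,230:305],None,fx=5.9,fy=5.9,interpolation=cv2.INTER_CUBIC)
im=np.zeros((600,800,3),np.uint8); im[:525,:350]=a; im[:b.shape[0],355:355+b.shape[1]]=b
b=cv2.resize(s['pixels'][175:240,222:325],None,fx=4.3,fy=4.3,interpolation=cv2.INTER_CUBIC); im[310:310+b.shape[0],355:355+b.shape[1]]=b[:,:445]
cv2.imwrite('pics/crop1.png',im)
# black grip
for n,c,roi in(('top',t,(215,290,310,360)),('scene',s,(255,307,230,305))):
    g=c['pixels'].max(2).astype(int); P=cloud(c)
    m=np.zeros(g.shape,np.uint8); m[roi[0]:roi[1],roi[2]:roi[3]]=(g<60)[roi[0]:roi[1],roi[2]:roi[3]]
    k,l,st,ce=cv2.connectedComponentsWithStats(m); i=1+st[1:,4].argmax(); 
    print(n,'grip',st[i],ce[i],plane(c,ce[i],.02 if n=='top' else .015)); q=P[l==i]; print(np.nanpercentile(q,[5,50,95],axis=0))
    r=cv2.minAreaRect(np.argwhere(l==i)[:,::-1].astype(np.float32)); bx=cv2.boxPoints(r); print(plane(c,bx,.02))
# height map around pin in top/scene
for c in (t,s):
    P=cloud(c); m=(P[...,2]>.085)&(P[...,2]<.16)&(np.hypot(P[...,0]-.4,P[...,1]-.05)<.15)
    k,l,st,ce=cv2.connectedComponentsWithStats(m.astype(np.uint8))
    for i in range(1,k):
        if st[i,4]>3: q=P[l==i];print('hi',st[i],q.mean(0),q[:,2].max())
print('pin approx',plane(t,[[250,217],[278,158]],.08))
```

```text
top grip [326 225  16  21 265] [333.39245283 234.79245283] [[ 0.47843039 -0.17000443  0.02      ]]
[[ 0.45741588 -0.18675673  0.00765084]
 [ 0.4780744  -0.16980414  0.01888452]
 [ 0.5007567  -0.15556493  0.02291355]]
[[ 0.5003746  -0.1492551   0.02      ]
 [ 0.50563945 -0.18417802  0.02      ]
 [ 0.45633985 -0.19052274  0.02      ]
 [ 0.45122979 -0.15578196  0.02      ]]
scene grip [271 262  26  22 373] [283.69705094 272.36997319] [[ 0.47634612 -0.17738638  0.015     ]]
[[ 0.45576115 -0.18910414  0.00445723]
 [ 0.47489594 -0.17998855  0.0186006 ]
 [ 0.49945017 -0.16185721  0.02081939]]
[[ 0.44971535 -0.16340688  0.02      ]
 [ 0.51132696 -0.15405195  0.02      ]
 [ 0.49641483 -0.20095849  0.02      ]
 [ 0.43862399 -0.20772276  0.02      ]]
hi [246 212  11  12 107] [0.50794683 0.042048   0.12087782] 0.12837867660827063
hi [235 180  11  19 185] [0.50626643 0.03666488 0.10765957] 0.1251796372760064
pin approx [[ 0.51228695  0.04399446  0.08      ]
 [ 0.65910112 -0.0202173   0.08      ]]
```

View pics/crop1.png

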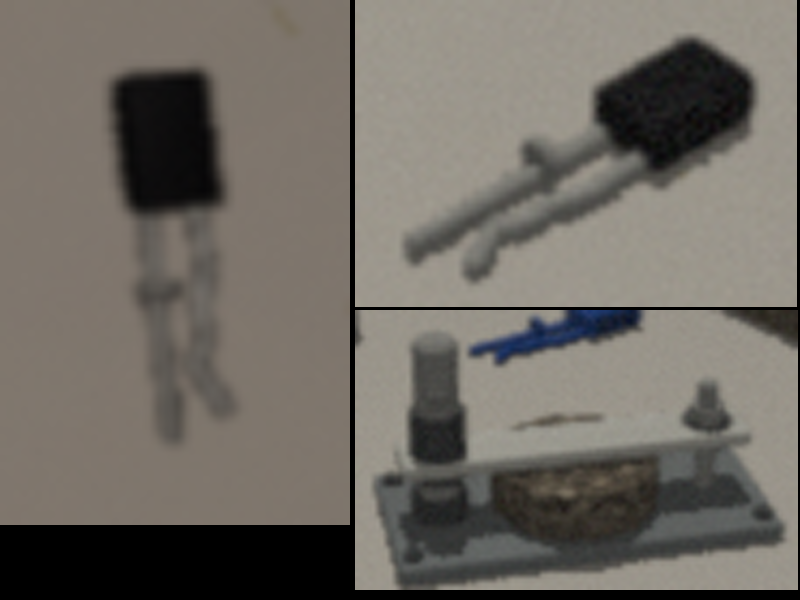

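The crop confirms it: black grip, leg with collar, and bow on the leg's +y side (right in the top view), with the leg pointing toward the robot. Next I measure the holder's yaw, the pin and the cotter axis.

Run:
```python
from h import *
t=load('top0');s=load('scene0');P=cloud(t)
# pin top
m=((P[...,2]>.112)&(np.hypot(P[...,0]-.507,P[...,1]-.042)<.04))
ys,xs=np.nonzero(m); q=P[m]; print('pin top n',m.sum(),'z pct',np.percentile(q[:,2],[10,25,50,75,90])); zt=np.median(q[:,2])
(cx,cy),r=cv2.minEnclosingCircle(np.c_[xs,ys].astype(np.float32)); print(cx,cy,r,plane(t,[[cx,cy],[xs.mean(),ys.mean()]],zt))
print(t['pixels'].max(2)[205:230,238:264])
S=cloud(s); m=((S[...,2]>.05)&(np.hypot(S[...,0]-.507,S[...,1]-.042)<.04)); ys,xs=np.nonzero(m)
for v in range(176,215):
    k=xs[ys==v]
    if len(k): print(v,k.min(),k.max(),np.round(np.median(S[v,k],0),4),s['pixels'][v,k.min():k.max()+1].max(1))
# plate rectangle by height 5..20mm
pm=((P[...,2]>.006)&(np.hypot(P[...,0]-.58,P[...,1]-.01)<.15)).astype(np.uint8)
pm[:140]=0; pm=cv2.morphologyEx(pm,cv2.MORPH_OPEN,np.ones((3,3)))
c=max(cv2.findContours(pm,0,1)[0],key=cv2.contourArea).reshape(-1,2); w=plane(t,c,.012)[:,:2]
rc=cv2.minAreaRect(w.astype(np.float32)); print('plate',rc)
# bar by height 45..60
bm=((P[...,2]>.045)&(P[...,2]<.062)&(np.hypot(P[...,0]-.58,P[...,1]-.01)<.12)).astype(np.uint8)
c=max(cv2.findContours(bm,0,1)[0],key=cv2.contourArea).reshape(-1,2);w=plane(t,c,.054)[:,:2];print('bar',cv2.minAreaRect(w.astype(np.float32)))
```

```text
pin top n 99 z pct [0.12057154 0.12156514 0.12294657 0.12426789 0.12528434]
251.19619750976562 216.86709594726562 5.617021560668945 [[0.50887295 0.04169278 0.12294657]
 [0.50867941 0.04183565 0.12294657]]
[[ 81  81  81  82  82  82  83  83  82  80  77  96 132 147 148 147 148 148
  148 147 146 145 146 146 144 137]
 [ 82  82  82  82  83  82  82  82  83  84  92 116 140 147 148 148 148 148
  148 146 145 145 146 145 143 129]
 [ 83  82  81  82  82  83  83  83  83  84 100 130 145 147 148 148 147 147
  147 146 146 145 145 145 140 116]
 [ 83  83  82  82  82  83  83  83  83  87 108 137 147 148 147 148 148 147
  146 145 145 145 145 143 131  97]
 [ 83  83  82  83  83  84  83  84  84  97 126 143 147 148 148 147 148 147
  145 145 145 145 145 141 121  76]
 [ 84  84  83  83  84  84  84  83  89 111 136 146 146 145 145 147 147 147
  145 146 145 145 144 135 105  56]
 [ 83  84  84  84  84  84  84  84  95 122 137 139 135 130 130 136 141 145
  146 145 145 145 142 125  82  43]
 [ 84  84  83  83  83  83  84  87 104 124 120 114 110 107 105 108 120 136
  144 145 145 144 137 109  64  37]
 [ 84  84  83  82  83  
[... 4471 characters left out ...]
3 155 154 156 153 153]
209 232 255 [0.5102 0.0279 0.0545] [131 146 135  96  53  40  40  33  37  37  40  38  40  42  55  83 133 150
 152 150 147 144 144 140]
210 232 255 [0.509  0.0274 0.053 ] [125 142 144 111  81  69  58  55  50  46  51  56  62  80  89 108 126 129
 128 125 120 120 116 111]
211 232 251 [0.5043 0.0272 0.0519] [120 132 142 136 106  93  89  88  90  89  90  89  92  92  96 103 103 103
 102 103]
212 233 239 [0.4905 0.0323 0.0514] [115 115 115 103  99  95  95]
plate ((0.5839367508888245, 0.011805765330791473), (0.10955888032913208, 0.22548696398735046), 68.34405517578125)
bar ((0.5829178094863892, 0.011834092438220978), (0.037105362862348557, 0.20536822080612183), 68.13516235351562)
```

```bash
cat >> h.py <<'E'
from scipy.spatial.transform import Rotation as R
def goal(xyz,yawdeg):  # TCP target, tool down, tool x at yaw
    o=get_obs(); R0=R.from_quat(o['tool_rot']); a=np.radians(yawdeg)
    Rg=R.from_matrix(np.array([[np.cos(a),np.sin(a),0],[np.sin(a),-np.cos(a),0],[0,0,-1]]))
    d=R0.inv().apply(np.array(xyz)-o['position'])/.04
    print('t',o['time'],'shift',np.round(d,4),'rot',np.round((R0.inv()*Rg).as_rotvec(),4),'F',np.round(o['ft_force'],1),'w',o['grip_width'],'pos',np.round(o['position'],4))
E
python3 - <<'E'
from h import *
goal([.478,-.170,.36],6.5)
E
```

```text
t 0.1 shift [-12.6341 -14.4742   1.1207] rot [-1.1000e-03  2.4000e-03  2.5964e+00] F [ 0.7 -0.  -0.7] w 0.08728789810969148 pos [0.2614 0.5674 0.4039]
```

Call:
move_arm([
  [[-12.63,-14.47,0,0,0,2.596],[-12.63,-14.47,0,0,0,2.596],[-12.63,-14.47,0,0,0,2.596],[-12.63,-14.47,0,0,0,2.596],[-12.63,-14.47,0,0,0,2.596],[-12.63,-14.47,0,0,0,2.596],[-12.63,-14.47,0,0,0,2.596],[-12.63,-14.47,0,0,0,2.596],[-12.63,-14.47,0,0,0,2.596],[-12.63,-14.47,0,0,0,2.596],[-12.63,-14.47,0,0,0,2.596],[-12.63,-14.47,0,0,0,2.596]],
], claw=-1, squeeze=20)

```text
time: 1.6
position: [0.4731, -0.1541, 0.4046]
tool_rot: [0.974, 0.225, -0.0, -0.0]
ft_force: [0.8, 0.7, -0.2]
grip_width: 0.0872
grip_force: 0.0
```

```bash
python3 -c "
from h import *
goal([.478,-.170,.25],6.5)"
```

```text
t 1.6 shift [-0.0635  0.4138  3.8637] rot [-0.0005  0.      0.3395] F [ 0.8  0.7 -0.2] w 0.08723563526936928 pos [ 0.4731 -0.1541  0.4046]
```

Call:
move_arm([
  [[-0.06,0.41,3.86,0,0,0.34],[-0.06,0.41,3.86,0,0,0.34],[-0.06,0.41,3.86,0,0,0.34],[-0.06,0.41,3.86,0,0,0.34],[-0.06,0.41,3.86,0,0,0.34],[-0.06,0.41,3.86,0,0,0.34],[-0.06,0.41,3.86,0,0,0.34]],
])

```text
time: 2.48
position: [0.4784, -0.1677, 0.2518]
tool_rot: [0.998, 0.06, 0.001, 0.001]
ft_force: [-0.0, 0.7, -0.7]
grip_width: 0.0873
grip_force: 0.0
```

```bash
python3 -c "
from h import *
goal([.478,-.170,.185],6.5)"
```

```text
t 2.475 shift [-0.0213  0.0532  1.6692] rot [ 0.0018 -0.0023  0.0068] F [-0.   0.7 -0.7] w 0.08728749087420706 pos [ 0.4784 -0.1677  0.2518]
```

Call:
move_arm([
  [[0,0.05,0.9,0,0,0],[-0.02,0.05,1.5,0,0,0],[-0.02,0.05,1.65,0,0,0],[-0.02,0.05,1.65,0,0,0],[-0.02,0.05,1.65,0,0,0]],
])

```text
time: 3.1
position: [0.4779, -0.1699, 0.1854]
tool_rot: [0.998, 0.06, 0.001, 0.001]
ft_force: [0.2, -0.1, -0.3]
grip_width: 0.0868
grip_force: 0.0
```

Call:
move_arm([
  [[0,0,0,0,0,0],[0,0,0,0,0,0],[0,0,0,0,0,0],[0,0,0,0,0,0],[0,0,0,0,0,0],[0,0,0,0,0,0],[0,0,0,0,0,0],[0,0,0,0,0,0]],
], claw=1, squeeze=50)

```text
time: 4.1
position: [0.4776, -0.1699, 0.1843]
tool_rot: [0.998, 0.06, 0.0, 0.0]
ft_force: [0.9, -0.8, 0.2]
grip_width: 0.0335
grip_force: 49.9
```

```bash
python3 -c "
from h import *
goal([.478,-.170,.30],6.5)"
```

```text
t 4.1 shift [ 0.0098  0.0053 -2.8919] rot [ 0.0001 -0.0001  0.0064] F [ 0.9 -0.8  0.2] w 0.03349513765867514 pos [ 0.4776 -0.1699  0.1843]
```

```bash
python3 -c "
from h import *
goal([.5452,.1080,.355],68.3)"
```

```text
t 4.1 shift [ 2.509  -6.6937 -4.2676] rot [ 2.0000e-04 -0.0000e+00 -1.0722e+00] F [ 0.9 -0.8  0.2] w 0.03349513765867514 pos [ 0.4776 -0.1699  0.1843]
```

Call:
move_arm([
  [[0,0,-1.5,0,0,0],[0,0,-2.9,0,0,0],[0,0,-4.2,0,0,0],[0,0,-4.25,0,0,0],[0,0,-4.25,0,0,0],[0,0,-4.25,0,0,0]],
])

```text
time: 4.85
position: [0.4769, -0.1694, 0.3526]
tool_rot: [0.998, 0.06, -0.002, -0.001]
ft_force: [0.7, -0.2, -2.0]
grip_width: 0.0338
grip_force: 49.9
```

```bash
python3 -c "
from h import *
goal([.5452,.1080,.345],68.3)"
```

```text
t 4.85 shift [ 2.5253 -6.6807  0.1992] rot [-0.0043  0.0016 -1.0723] F [ 0.7 -0.2 -2. ] w 0.033800988443443314 pos [ 0.4769 -0.1694  0.3526]
```

Call:
move_arm([
  [[0.3,-0.8,0,0,0,-0.13],[0.65,-1.7,0,0,0,-0.27],[1.0,-2.6,0,0,0,-0.42],[1.3,-3.5,0,0,0,-0.56],[1.65,-4.4,0,0,0,-0.7],[2.0,-5.2,0,0,0,-0.84],[2.3,-6.0,0,0,0,-0.97],[2.5,-6.5,0,0,0,-1.05],[2.52,-6.68,0.1,0,0,-1.07],[2.52,-6.68,0.2,0,0,-1.072],[2.52,-6.68,0.2,0,0,-1.072],[2.52,-6.68,0.2,0,0,-1.072]],
])

```text
time: 6.35
position: [0.5457, 0.1067, 0.3462]
tool_rot: [0.828, 0.561, -0.0, -0.0]
ft_force: [0.9, -1.1, -1.9]
grip_width: 0.0337
grip_force: 49.9
```

Run:
```python
from h import *
goal([.5452,.1080,.315],68.3)
t=snap('top','top1');s=snap('scene','scene1')
a=cv2.resize(t['pixels'][170:250,200:290],None,fx=5,fy=5,interpolation=cv2.INTER_CUBIC)
b=cv2.resize(s['pixels'][130:220,200:270],None,fx=5,fy=5,interpolation=cv2.INTER_CUBIC)
im=np.zeros((450,800,3),np.uint8); im[:400,:450]=a; im[:,450:]=b
cv2.imwrite('pics/c2.png',im)
```

```text
t 6.35 shift [ 0.0264 -0.0224  0.7797] rot [-0.0004  0.0003 -0.0019] F [ 0.9 -1.1 -1.9] w 0.033662103262831415 pos [0.5457 0.1067 0.3462]
```

View pics/c2.png

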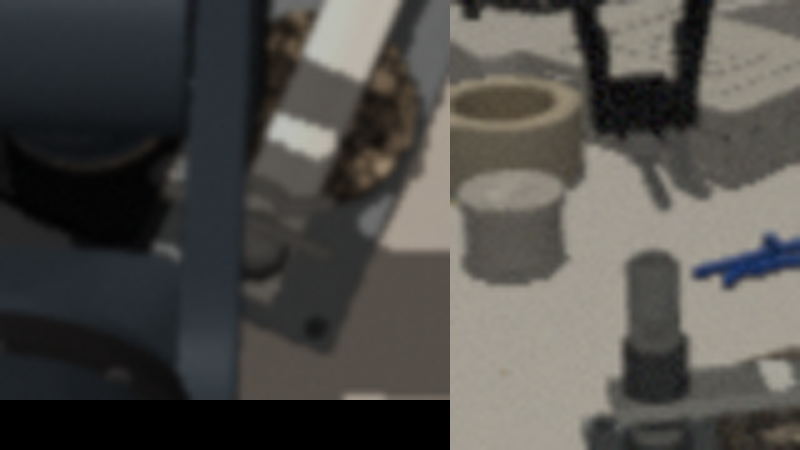

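The top view is blocked by the forearm. In the scene view the cotter hangs level above the pin, with the leg tip at crop (660,195). Next I feel for the pin top.

Call:
move_arm([
  [[0.01,-0.02,0.4,0,0,0],[0.02,-0.02,0.75,0,0,0],[0.02,-0.02,0.82,0,0,0],[0.02,-0.02,0.82,0,0,0],[0.02,-0.02,0.82,0,0,0]],
])

```text
time: 7.08
position: [0.5455, 0.1086, 0.3138]
tool_rot: [0.828, 0.561, 0.0, 0.0]
ft_force: [0.9, 0.4, -0.8]
grip_width: 0.0339
grip_force: 49.9
```

Call:
move_arm([
  [[0,0,0.02,0,0,0],[0,0,0.03,0,0,0],[0,0,0.04,0,0,0],[0,0,0.05,0,0,0],[0,0,0.05,0,0,0]],
])

```text
time: 7.7
position: [0.5452, 0.1086, 0.3115]
tool_rot: [0.828, 0.561, -0.0, -0.0]
ft_force: [0.1, 0.5, -2.2]
grip_width: 0.0334
grip_force: 49.9
```

Call:
move_arm([
  [[0,0,0.01,0,0,0],[0,0,0.02,0,0,0],[0,0,0.025,0,0,0],[0,0,0.025,0,0,0]],
])

```text
time: 8.2
position: [0.5452, 0.1086, 0.3105]
tool_rot: [0.828, 0.561, -0.0, -0.0]
ft_force: [1.0, -0.6, -1.8]
grip_width: 0.034
grip_force: 49.9
```

Call:
move_arm([
  [[0,0,0.01,0,0,0],[0,0,0.02,0,0,0],[0,0,0.025,0,0,0],[0,0,0.025,0,0,0]],
])

```text
time: 8.7
position: [0.5452, 0.1086, 0.3095]
tool_rot: [0.828, 0.561, -0.0, -0.0]
ft_force: [-0.7, 0.3, -1.9]
grip_width: 0.0337
grip_force: 49.9
```

Call:
move_arm([
  [[0,0,0.01,0,0,0],[0,0,0.02,0,0,0],[0,0,0.025,0,0,0],[0,0,0.025,0,0,0]],
])

```text
time: 9.2
position: [0.5452, 0.1086, 0.3085]
tool_rot: [0.828, 0.561, -0.0, -0.0]
ft_force: [0.2, 0.0, -1.6]
grip_width: 0.0337
grip_force: 49.9
```

Call:
move_arm([
  [[0,0,0.01,0,0,0],[0,0,0.02,0,0,0],[0,0,0.02,0,0,0],[0,0,0.02,0,0,0]],
])

```text
time: 9.7
position: [0.5453, 0.1086, 0.308]
tool_rot: [0.828, 0.561, 0.0, 0.0]
ft_force: [0.2, 0.9, 2.0]
grip_width: 0.0337
grip_force: 49.9
```

Run:
```python
from h import *
c=snap('scene','scene2'); o=get_obs(); Rm=R.from_quat(o['tool_rot']).as_matrix()
G=o['position']; cx=-Rm[:,0]; cy=Rm[:,1]; z=G[2]-.1803
L=lambda x,y: np.array([*(G+cx*x+cy*y)[:2],z])
pts=np.array([L(60,0)*0+L(.06,-.009),L(.08,-.009),L(.11,-.009),[.509,.0416,.1239]]); uv=proj(c,pts); print(np.round(pts,4),uv)
x0,y0,f=215,150,10
im=cv2.resize(c['pixels'][y0:y0+50,x0:x0+50],None,fx=f,fy=f,interpolation=cv2.INTER_CUBIC)
im=cv2.convertScaleAbs(im,alpha=1.6)
for p in uv: cv2.circle(im,tuple(int(v) for v in (p-[x0,y0]+.5)*f),3,(0,0,255),-1)
# circle of pin top
a=np.linspace(0,6.28,60); 
for p in proj(c,np.c_[.509+.010*np.cos(a),.0416+.010*np.sin(a),0*a+.1239]): cv2.circle(im,tuple(int(v) for v in (p-[x0,y0]+.5)*f),1,(0,255,0),-1)
cv2.imwrite('pics/c3.png',im)
```

```text
[[0.5147 0.0562 0.1276]
 [0.5073 0.0376 0.1276]
 [0.4962 0.0097 0.1276]
 [0.509  0.0416 0.1239]] [[238.55648658 177.31289613]
 [239.92912807 180.75750031]
 [242.09317051 186.18812832]
 [239.71074984 181.43448933]]
```

View pics/c3.png

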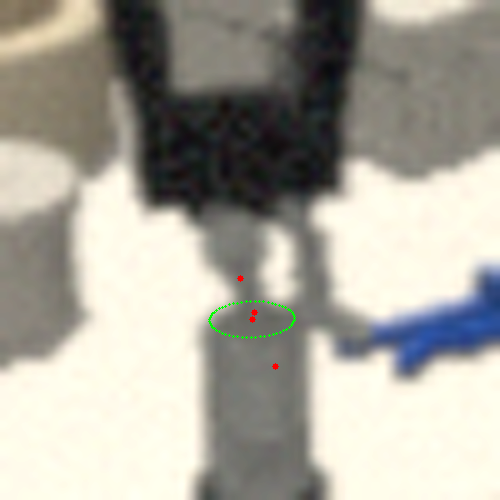

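The leg, collar and bow line up with kinematics, and the leg rests on the pin top. The pin body spans crop x 203–312, slightly right of my estimate. I'll quantify that shift with edge profiles.

Run:
```python
from h import *
c=load('scene2'); g=c['pixels'].max(2)
for v in range(171,194): print(v,g[v,230:252])
o=get_obs(); Rm=R.from_quat(o['tool_rot']).as_matrix();G=o['position'];cx=-Rm[:,0];cy=Rm[:,1]
for x in (.05,.055,.06,.065): 
    p=G+cx*x-cy*.009; print(x,proj(c,[[p[0],p[1],.1276]]))
print(proj(c,[[.509,.0416,h] for h in(.12,.11,.10,.09)]), proj(c,[[.509+.00929,.0416-.0037,.1]]))
```

```text
171 [135 141 141  95  46  56  63  65  66  64  48  41  51  66  73  76 129 156
 161 160 162 161]
172 [158 160 159 131  92  72  72  77  80  77  73  90  98  83  72  75 117 145
 160 163 163 163]
173 [162 163 159 154 141 104  81  79  79  76  84 105 138 121  91  71  84 116
 149 161 165 165]
174 [160 161 164 160 146 107  84  80  77  76  79 105 143 151 107  72  74 106
 148 160 163 161]
175 [163 163 161 160 154 114  85  77  76  73  80 105 147 154 112  76  72 107
 147 161 163 161]
176 [163 161 161 161 158 132  98  78  70  69  81 129 157 158 114  76  76 101
 149 159 162 162]
177 [161 161 163 163 162 152 135  98  76  72  89 138 156 146 101  78  72  88
 139 161 161 163]
178 [164 162 160 164 161 159 155 128  88  72  79 116 149 151 122  85  71  79
 126 155 160 163]
179 [161 160 163 161 160 163 157 149 105  72  76 108 143 143 108  80  72  80
 130 157 163 160]
180 [163 165 162 164 162 158 147 131  95  69  73  80  98 100  83  76  74  80
 107 132 153 161]
181 [162 161 164 161 159 144 112  90  75  65  71  66  68  72  72  77  75  75
  85  95 113 132]
182 [162 163 164 160 149 115  87  70  70  68  68  68  6
[... 673 characters left out ...]
5  91 145 161
 163 162 162 161]
190 [163 161 161 163 156 113  77  76  76  77  76  78  76  72  74  90 143 159
 163 163 164 163]
191 [160 165 161 162 160 116  76  77  79  77  79  79  79  70  76  92 143 161
 164 162 165 162]
192 [162 164 163 164 159 120  85  75  76  78  78  77  76  73  73  83 139 160
 161 162 161 166]
193 [167 164 163 163 160 120  84  73  74  76  79  80  79  73  69  79 141 161
 161 164 163 164]
0.05 [[237.89039986 175.65274674]]
0.055 [[238.22204519 176.48505341]]
0.06 [[238.55691112 177.32544335]]
0.065 [[238.89504481 178.17403492]]
[[239.75936206 182.93019592]
 [239.88313598 186.73863351]
 [240.00566921 190.50910398]
 [240.12698043 194.24217606]] [[244.1342489  190.09748908]]
```

Relative to the pin, the leg sits laterally within about 0.3 mm. The pin top is at 0.124, so the hole is at about 0.090. Back off, then drop to hole height.

Call:
move_arm([
  [[0,0,-0.1,0,0,0],[0,0,-0.12,0,0,0],[0.5,0,-0.12,0,0,0],[1.0,0,-0.12,0,0,0],[1.45,0,-0.12,0,0,0],[1.45,0,-0.12,0,0,0],[1.45,0,0.3,0,0,0],[1.45,0,0.7,0,0,0],[1.45,0,0.9,0,0,0],[1.45,0,0.95,0,0,0],[1.45,0,0.95,0,0,0],[1.45,0,0.95,0,0,0]],
])

```text
time: 11.25
position: [0.567, 0.1624, 0.2702]
tool_rot: [0.828, 0.561, 0.0, 0.0]
ft_force: [-0.1, 0.7, -2.0]
grip_width: 0.0335
grip_force: 49.9
```

```bash
python3 -c "
from h import *
yh=np.array([.370,.929]);xh=np.array([.929,-.370]);P=np.array([.509,.0416])
g=P+.133*yh+.009*xh
goal([*g,.2702],68.3)
d=get_obs()['position'][:2]-P;print('along',d@yh,'lat',d@xh)"
```

```text
t 11.25 shift [-0.0175 -0.0036  0.0012] rot [ 0.001  -0.0005 -0.0004] F [-0.1  0.7 -2. ] w 0.03352054605693133 pos [0.567  0.1624 0.2702]
along 0.133692548182228 lat 0.009142841536118246
```

Call:
move_arm([
  [[-0.08,0,0,0,0,0],[-0.16,0,0,0,0,0],[-0.22,0,0,0,0,0],[-0.28,0,0,0,0,0],[-0.32,0,0,0,0,0],[-0.36,0,0,0,0,0],[-0.4,0,0,0,0,0],[-0.4,0,0,0,0,0]],
])

```text
time: 12.25
position: [0.5607, 0.1475, 0.2697]
tool_rot: [0.828, 0.561, -0.0, -0.0]
ft_force: [-0.6, -0.7, -1.0]
grip_width: 0.0337
grip_force: 49.9
```

```bash
cat >> h.py <<'E'
def st():
    yh=np.array([.370,.929]);xh=np.array([.929,-.370]);P=np.array([.509,.0416])
    o=get_obs();d=o['position'][:2]-P;f=o['ft_force'][:2];print('along',d@yh,'lat',d@xh,'z',o['position'][2],'Falong',f@yh,'Flat',f@xh,'Fz',o['ft_force'][2],'M',o['moment'],o['time'],o['grip_force'])
E
python3 -c "
from h import *
st()"
```

```text
along 0.11753574365609144 lat 0.008886048866298547 z 0.2697141685100565 Falong -0.920846181161038 Flat -0.33039247687940815 Fz -1.0231568566498221 M [6.68997386e-05 6.44229669e-02 1.21321606e-02] 12.25 49.93245542049408
```

Call:
move_arm([
  [[-0.06,0,0,0,0,0],[-0.12,0,0,0,0,0],[-0.18,0,0,0,0,0],[-0.24,0,0,0,0,0],[-0.3,0,0,0,0,0],[-0.36,0,0,0,0,0],[-0.42,0,0,0,0,0],[-0.42,0,0,0,0,0]],
])

```text
time: 13.25
position: [0.5545, 0.1318, 0.2697]
tool_rot: [0.828, 0.561, -0.0, -0.0]
ft_force: [-0.5, -0.4, -1.7]
grip_width: 0.0337
grip_force: 49.9
```

```bash
python3 -c "
from h import *
st()"
```

```text
along 0.1006441063830314 lat 0.008900480383423323 z 0.26974321607570584 Falong -0.5727507239373905 Flat -0.3547428612804224 Fz -1.716483649963656 M [-0.10800159  0.05993956  0.06532523] 13.25 49.93249833583832
```

Call:
move_arm([
  [[-0.06,0,0,0,0,0],[-0.12,0,0,0,0,0],[-0.18,0,0,0,0,0],[-0.24,0,0,0,0,0],[-0.3,0,0,0,0,0],[-0.3,0,0,0,0,0]],
], squeeze=60)

```text
time: 14.0
position: [0.5513, 0.1213, 0.2704]
tool_rot: [0.828, 0.561, 0.002, 0.001]
ft_force: [3.8, 5.0, -1.3]
grip_width: 0.0337
grip_force: 60.0
```

```bash
python3 -c "
from h import *
st()"
```

```text
along 0.08970362403294756 lat 0.009814056612941241 z 0.27036664014705436 Falong 6.02967996345093 Flat 1.730548677866929 Fz -1.302233028047942 M [ 0.70053381 -0.60987197  0.13887678] 14.0 59.954461455345154
```

Call:
move_arm([
  [[-0.06,0,0,0,0,0],[-0.12,0,0,0,0,0],[-0.18,0,0,0,0,0],[-0.24,0,0,0,0,0],[-0.3,0,0,0,0,0],[-0.3,0,0,0,0,0]],
])

```text
time: 14.75
position: [0.5468, 0.1099, 0.2703]
tool_rot: [0.827, 0.561, 0.002, 0.001]
ft_force: [4.1, 1.2, -1.3]
grip_width: 0.0337
grip_force: 60.0
```

```bash
python3 -c "
from h import *
st()"
```

```text
along 0.07740071167999764 lat 0.00983864790882423 z 0.27031426867751157 Falong 2.591762394486696 Flat 3.3769841433257266 Fz -1.3303430521591313 M [ 0.28845704 -0.66500555  0.2626592 ] 14.75 59.9736213684082
```

Call:
move_arm([
  [[-0.05,0,0,0,0,0],[-0.1,0,0,0,0,0],[-0.15,0,0,0,0,0],[-0.18,0,0,0,0,0],[-0.18,0,0,0,0,0]],
])

```text
time: 15.38
position: [0.5429, 0.1026, 0.2697]
tool_rot: [0.828, 0.561, -0.0, 0.0]
ft_force: [1.8, -1.4, -0.8]
grip_width: 0.0333
grip_force: 60.0
```

```bash
python3 -c "
from h import *
st()"
```

```text
along 0.06919181425963081 lat 0.008935179039786512 z 0.2697074068981862 Falong -0.660400744432409 Flat 2.2506001376812796 Fz -0.824673747784035 M [-0.27515368 -0.34788544  0.14195853] 15.375 59.96831774711609
```

Call:
move_arm([
  [[-0.02,0,0,0,0,0],[-0.04,0,0,0,0,0],[-0.05,0,0,0,0,0],[-0.05,0,0,0,0,0]],
])

```text
time: 15.88
position: [0.5425, 0.1013, 0.2698]
tool_rot: [0.828, 0.561, 0.0, 0.0]
ft_force: [3.8, 2.0, -1.0]
grip_width: 0.0331
grip_force: 60.0
```

```bash
python3 -c "
from h import *
st()"
```

```text
along 0.06784550441966469 lat 0.009005054464868333 z 0.2698186858103734 Falong 3.2251881444933552 Flat 2.779089664367027 Fz -1.0012292341619915 M [ 0.17198247 -0.55882975  0.12150952] 15.875 59.96762931346893
```

Call:
move_arm([
  [[-0.02,0,0,0,0,0],[-0.04,0,0,0,0,0],[-0.05,0,0,0,0,0],[-0.05,0,0,0,0,0]],
])

```text
time: 16.38
position: [0.5421, 0.1002, 0.27]
tool_rot: [0.828, 0.561, 0.002, -0.0]
ft_force: [5.4, 6.6, -2.1]
grip_width: 0.0336
grip_force: 60.0
```

```bash
python3 -c "
from h import *
st()"
```

```text
along 0.0666756605015482 lat 0.009071474266276847 z 0.26997272468123845 Falong 8.139119810793959 Flat 2.5491936994308015 Fz -2.061979324534666 M [ 1.03428559 -0.85789478  0.15524416] 16.375 59.95082080364227
```

Call:
move_arm([
  [[-0.02,0,0,0,0,0],[-0.04,0,0,0,0,0],[-0.04,0,0,0,0,0]],
])

```text
time: 16.75
position: [0.5418, 0.0996, 0.2701]
tool_rot: [0.828, 0.56, 0.003, -0.001]
ft_force: [6.1, 10.1, -2.2]
grip_width: 0.0334
grip_force: 59.9
```

Run:
```python
from h import *
st()
s=snap('scene','scene3')
cv2.imwrite('pics/c4.png',cv2.convertScaleAbs(cv2.resize(s['pixels'][155:225,205:285],None,fx=8,fy=8,interpolation=cv2.INTER_CUBIC),alpha=1.5))
```

```text
along 0.06602345687418561 lat 0.009055319882315754 z 0.2701499992981477 Falong 11.667770280323776 Flat 1.9415676105559263 Fz -2.2458270096594912 M [ 1.71487688 -1.00525424  0.0294872 ] 16.75 59.93858098983765
```

View pics/c4.png

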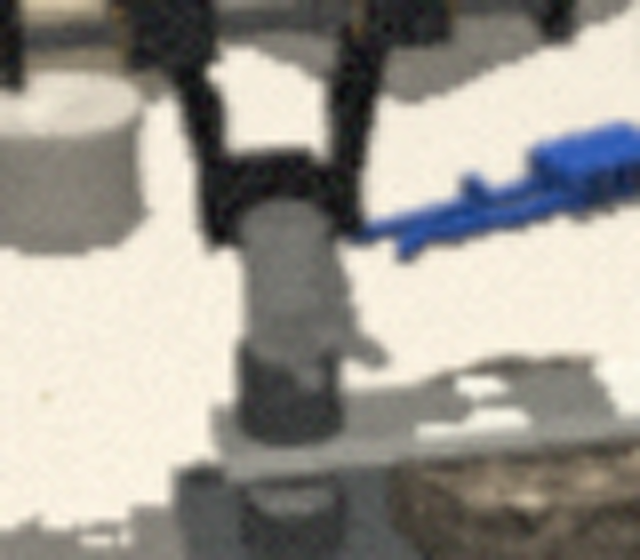

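Run:
```python
from h import *
c=load('scene3');yh=np.array([.370,.929,0]);xh=np.array([.929,-.370,0]);P=np.array([.509,.0416,.0897])
for a in (32,36,40,44): print(a,np.round(proj(c,[P-yh*a*1e-3, P-yh*a*1e-3+[0,0,-.004]]),1).tolist())
for a in (24,28,32): print('flare',a,np.round(proj(c,[P-yh*a*1e-3+xh*.02]),1).tolist())
g=c['pixels'].max(2)
for v in range(196,208): print(v,g[v,236:256])
```

```text
32 [[242.4, 200.5], [242.4, 202.0]]
36 [[242.7, 201.2], [242.7, 202.8]]
40 [[243.0, 202.0], [243.0, 203.6]]
44 [[243.3, 202.8], [243.3, 204.4]]
flare 24 [[250.2, 198.0]]
flare 28 [[250.5, 198.8]]
flare 32 [[250.8, 199.6]]
196 [ 86  75  71  69  71  72  68  70  76  77  80  76  74  93 128 154 161 165
 165 165]
197 [ 75  74  71  69  68  68  68  68  70  80  77  75  77  82  95 114 146 161
 164 164]
198 [ 66  77  76  74  70  69  71  67  71  69  63  71  77  78  80  88 109 148
 163 164]
199 [ 52  67  74  75  71  73  69  68  64  51  53  66  90  86  82  88  88 122
 154 166]
200 [ 42  50  57  60  61  70  67  65  58  46  46  85 134 132 113  95  95 126
 156 162]
201 [ 40  40  46  47  49  58  71  74  73  54  47  94 148 156 152 136 143 154
 162 167]
202 [ 38  39  43  41  40  46  64  75  72  57  50  94 145 161 161 158 160 159
 160 158]
203 [ 38  36  41  39  45  43  56  61  65  49  45  86 120 133 134 130 126 122
 119 116]
204 [ 43  39  39  44  46  45  44  46  42  41  43  66  90 101 102  97  98  94
  93  88]
205 [41 38 43 41 44 39 39 39 40 38 32 55 78 91 89 89 92 89 90 87]
206 [37 43 35 40 40 36 41 42 40 42 36 46 77 87 87 88 89 89 87 90]
207 [36 38 41 37 43 39 41 37 42 35 41 50 78 89 90 90 88 89 88 88]
```

The leg tip (row 203.5) matches its home position, 40 mm past the axis. The bow flare shows on the far side and the collar resists firmly, so I release.

Call:
move_arm([
  [[0.03,0,0,0,0,0],[0.03,0,0,0,0,0]],
])

```text
time: 17.05
position: [0.542, 0.1001, 0.27]
tool_rot: [0.828, 0.561, 0.002, -0.0]
ft_force: [5.4, 7.0, -1.3]
grip_width: 0.0334
grip_force: 59.9
```

Call:
move_arm([
  [[0,0,0,0,0,0],[0,0,0,0,0,0],[0,0,0,0,0,0],[0,0,0,0,0,0],[0,0,0,0,0,0],[0,0,0,0,0,0],[0,0,0,0,0,0]],
], claw=-1)

```text
time: 17.92
position: [0.5414, 0.0989, 0.2698]
tool_rot: [0.828, 0.561, -0.0, -0.0]
ft_force: [-0.0, 0.2, 1.1]
grip_width: 0.0861
grip_force: 0.0
```

Call:
move_arm([
  [[0,0,-0.2,0,0,0],[0,0,-0.6,0,0,0],[0,0,-1.2,0,0,0],[0,0,-2.2,0,0,0],[0,0,-3.2,0,0,0],[3,0,-4,0,0,0],[4.5,0,-4,0,0,0],[5.5,0,-4,0,0,0],[5.5,0,-4,0,0,0],[5.5,0,-4,0,0,0],[5.5,0,-4,0,0,0]],
])

```text
time: 19.3
position: [0.6223, 0.3029, 0.4302]
tool_rot: [0.828, 0.561, -0.0, 0.0]
ft_force: [0.5, -0.0, -0.1]
grip_width: 0.0867
grip_force: 0.0
```

Run:
```python
from h import *
st()
s=snap('scene','scene5');t=snap('top','top5')
im=np.zeros((560,800,3),np.uint8)
a=cv2.resize(s['pixels'][160:230,210:260],None,fx=8,fy=8,interpolation=cv2.INTER_CUBIC);im[:,:400]=a
b=cv2.resize(t['pixels'][170:240,225:275],None,fx=8,fy=8,interpolation=cv2.INTER_CUBIC);im[:,400:]=b
cv2.imwrite('pics/c5.png',cv2.convertScaleAbs(im,alpha=1.5))
for n,x in(('scene',s),('top',t)):
    d=np.abs(x['pixels'].astype(int)-load(n+'0')['pixels']).max(2)
    for nm,r in (('jar',(335,128,360,158) if n=='top' else (360,212,388,252)),('tin',(124,176,154,206) if n=='top' else (200,164,225,187))): print(n,nm,np.median(d[r[1]:r[3],r[0]:r[2]]),(d[r[1]:r[3],r[0]:r[2]]>40).mean())
```

```text
along 0.2846348369806805 lat 0.008550950245000105 z 0.4302322989112725 Falong 0.14721756450897147 Flat 0.4476536696529896 Fz -0.09271258938274804 M [-0.12655896  0.10704456 -0.00490688] 19.3 0.0
scene jar 3.0 0.0
scene tin 3.0 0.0
top jar 29.0 0.0
top tin 29.0 0.027777777777777776
```

View pics/c5.png

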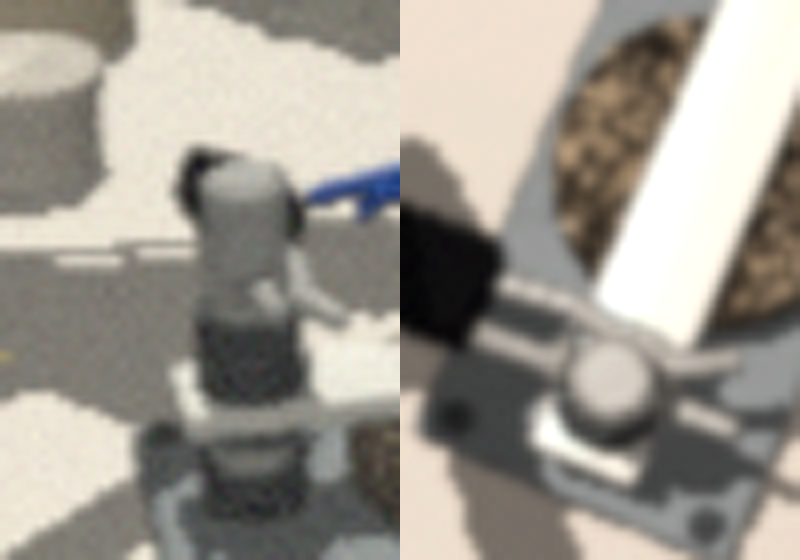

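Run:
```python
from h import *
yh=np.array([.370,.929,0]);xh=np.array([.929,-.370,0]);P=np.array([.509,.0416,.09])
def rel(p): return np.round([(p-P)@yh*1e3,(p-P)@xh*1e3,p[2]*1e3],1)
t=load('top5');s=load('scene5')
pt=lambda c,off:(np.array(c)/8+off-.5)
for n,px in (('tip',(740,432)),('flare',(738,360)),('collar?',(545,355)),('gripfrontA',(500,262)),('gripfrontB',(465,348))):
    uv=pt(np.array(px)-[400,0],[225,170])
    for z in(.08,.09,.1): print(n,rel(plane(t,uv,z)[0]),end=' ')
    print('depth',rel(depth(t,np.round(uv))[0]))
# two-view triangulation of tip and flare
for n,a,b in (('tip',(740,432),(262,290)),('flare',(738,360),(342,322))):
    o1,d1=ray(t,pt(np.array(a)-[400,0],[225,170]));o2,d2=ray(s,pt(b,[210,160])); d1=d1[0]/np.linalg.norm(d1);d2=d2[0]/np.linalg.norm(d2)
    k=np.linalg.lstsq(np.c_[d1,-d2],o2-o1,rcond=None)[0]; p,q=o1+d1*k[0],o2+d2*k[1]; print(n,rel((p+q)/2),'gap mm',np.linalg.norm(p-q)*1e3)
g=cloud(t); m=(t['pixels'].max(2)<45)&(np.hypot(g[...,0]-.545,g[...,1]-.112)<.06)&(g[...,2]>.05)
q=g[m]; print('grip',m.sum(),[rel(np.nanpercentile(q,p,axis=0)).tolist() for p in(5,50,95)])
A=np.c_[(q-P)@yh,(q-P)@xh,np.ones(len(q))]; print('plane slopes along,lat,z0',np.linalg.lstsq(A,q[:,2],rcond=None)[0], 'along range',np.percentile(A[:,0],[2,98]),'lat',np.percentile(A[:,1],[2,98]))
```

```text
tip [-40.   4.  80.] tip [-39.8   3.2  90. ] tip [-39.6   2.3 100. ] depth [-40.1   1.3  98.7]
flare [-31.   23.7  80. ] flare [-30.9  22.6  90. ] flare [-30.8  21.5 100. ] depth [-30.9  23.7  92.3]
collar? [22.6  2.  80. ] collar? [22.2  1.2 90. ] collar? [ 21.8   0.3 100. ] depth [21.1  0.9 93.5]
gripfrontA [46.2 22.3 80. ] gripfrontA [45.6 21.3 90. ] gripfrontA [ 44.9  20.2 100. ] depth [45.8 21.8 89.8]
gripfrontB [45.4 -5.6 80. ] gripfrontB [44.7 -6.4 90. ] gripfrontB [ 44.1  -7.2 100. ] depth [49.1  0.2 10.1]
tip [-39.3   0.3 105.9] gap mm 2.932569298017409
flare [-31.   23.1  88.3] gap mm 0.7557393158897868
grip 304 [[42.0, 0.2, 83.5], [68.4, 8.4, 90.7], [95.3, 17.1, 97.4]]
plane slopes along,lat,z0 [-0.10964521 -0.123422    0.09925447] along range [0.04535067 0.09263777] lat [-0.00797347  0.02588864]
```

The cotter is home: tip 40 mm past the axis, grip front 45 mm behind it, bow on the far side. It only sags slightly within the play. The jar and tin are unmoved.

```bash
python3 -c "
from rig import *
print(hand_in())"
```

```text
the job is handed in; nothing more can be done
None
```

The cotter's leg is pushed through the pin's cross hole with the bow snapped over the pin and the collar up against it; I let go, the jar and tin were not shifted, and the job is handed in.

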